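Hang the flat spanner on the anti-lift keeper peg

ROBOT

A 6-joint arm with a two-finger parallel gripper is mounted at the origin on a cart in front of the work surface, level with it; the furniture and walls round the work are solid. World frame = base frame: x ahead of the robot, y to its left, z up, the work surface at z = 0. Lengths are in m, angles in degrees, forces in N, time in s.
With the tool pointing down it reaches from about 0.4 to 0.825 m from the base axis. Payload 7 kg.
Tool frame: the origin (TCP) lies between the finger pads; the fingertips stand 22 mm ahead of it and the grasp point (between the pads) lies 3 mm ahead of it; z points along the fingers, y is the line along which they close (so a half turn about z gives the same grasp; the last joint's range is limited). The gripper opens to 88 mm and grips with 3 to 60 N. Pads are 19 mm wide; open, the fingers measure 130 mm over their backs; the gripper's body (78 mm by 193 mm) begins 47 mm behind the grasp point.
Start: joints at [90.762, 20.546, 0.682, 0, -70.136, -16.507], TCP at [0.183, 0.65, 0.249] pointing down, gripper open.
Joint ranges: [-176.03, 176.03], [-82.01, 121.73], [-58.28, 71.71], [-173.87, 95.51], [-174.79, -0.11], [-173.66, 173.66]. Speed limits (degrees/s): [136.94, 136.94, 172.46, 180, 180, 180].

INTERFACE

Orientations are given as [roll, pitch, yaw] about the fixed x, y, z axes, in that order (R = Rz(yaw) Ry(pitch) Rx(roll)).
In Python, from plant import ctrl gives the robot as it stands.
- The arm moves only by the tool apply_moves, never from a script. Its argument "targets" is a list of rows, each an object with "travel": the shift along the tool's x, y, z in mm, a list of three; "roll": the turn about the tool's z in degrees; "jaw": the finger opening in mm, from 0 to 87.6. In form: [{"travel": [tx, ty, tz], "roll": roll, "jaw": jaw}, ...]. A call has 1 to 10 rows; each row shifts and turns the commanded pose from where the row before left it, along the tool's axes as they then stand; what a row does not reach is not made up. A row lasts 1/10 s, in which the tool goes at most 50 mm and 8.59 degrees, less where a joint would pass 70% of its speed; a pose out of reach is approached as far as the arm can. A call with a gripper value outside its range is refused whole. The fingers move at their own pace and stop on an object; the grip force is fixed at half the most. Time passes only in rows, so rows that do not move let the fingers close. It gives the time, the measured TCP pose, the force, the opening and the grip force at its end, in the units of the state.
- ctrl.get_obs(): the state, without advancing time (a new reading comes with each control period).
- ctrl.snapshot(name): name is "scene" or "top" or "wrist"; returns the picture (384x512x3 uint8, red, green, blue); there is no depth.
- ctrl.calibration(name): a dict with "K" (3x3 intrinsics, pixels), "extrinsics" (4x4, takes a point from camera to world coordinates); the wrist camera has in their place "hand_eye" (4x4, takes a point from camera to tool coordinates, whose origin is the TCP and whose axes are the flange's). Camera axes: x right, y down, z forward; pixel columns grow to the right and rows downward; lengths in m; the calibration is good to about 2 mm. The wrist camera is an equidistant fisheye: a pixel r from the principal point sees the ray r / f radians off the axis. A picture is of the moment at which its call begins: read the wrist's pose just before it. calibration takes no time and is no camera call.
- ctrl.close_job(): hands the job in; it is judged then, once.
The state is a dict: "clock": time; "joint_pos": joint angles; "qvel": joint speeds; "tau": joint torques, N m; "tool_pos": TCP position; "orientation": TCP orientation; "force": force on the tool from outside, world axes, zero at the start; "moment": the same for the moment, N m; "opening": finger opening in m; "gripper_force": force on a finger pad.
Only numpy, scipy, OpenCV 4.12 (cv2) and the standard library are available. Lean on these libraries where they do the work, as an engineer would, in place of code of your own. Each camera call takes 0.05 s, during which the arm holds its last target. There are 200 camera calls.

TASK

Take the flat spanner out of the slotted block and hang it by its eye on the rack's keeper peg: push the eye in under the gravity flap, against the sprung buffer, until the flap drops behind it. Then give it a clear tug back towards you to prove the flap has caught it, and leave it hanging. Use light hand force only and do not disturb the other things on the bench.

Things in the scene. Friction and masses are not known exactly. Their poses are not given: they have to be found in the camera images.
- spanner: flat open-jaw spanner of 10 mm steel plate, 136 mm long, 0.24-0.34 kg, standing upright in the block, jaw down. Origin: middle of the jaw tips; z up to the eye, x through the thickness, y across. Head 48 mm wide (y), z 94 to 136 mm, to be gripped across its two edges from above; below it a 26 mm shank (z 37 to 94) and a 40 mm wide jaw. Front and back are alike
- eye (a point): centre of the spanner's eye, a through hole of 21 mm diameter along the spanner's x; 115 mm above the spanner's origin, 21 mm below its top edge
- slot_block: hardwood tool block 60 x 100 x 50 mm (x, y, z) fixed to the bench, origin at the centre of its underside, slot along y. The jaw stands loosely 38 mm deep in the slot; lift straight up by more than 40 mm to clear it
- rack: grey steel rack fixed to the bench: perforated panel 200 mm wide (y), 208 mm high, on a foot plate. Origin on the bench below the panel's front face, mid-width; x into the panel (away from the hanging side), z up. The keeper peg sticks out level along -x, 185 mm up. A 16 mm wide bar runs over the peg, 31-36 mm above its axis, out to the flap. Light hand force only: never over 20 N on it
- peg_root (a point): point on the peg's axis in the plane of the panel's face, axes as the rack's. Peg: 18 mm round bar along -x, last 9 mm tapered to 11 mm. Peg, bar, flap and buffer form one carrier, clamped at a reach that differs each time and is not given: tip 100 to 140 mm from this point; feel for the depth. From the tip inwards: flap at 8 mm, relaxed buffer face at 17 mm
- flap (a joint): steel gravity flap, 16 mm wide, 60 g, hinged under the bar 28 mm above the peg's axis, hanging to 12 mm above it. 0 rad: straight down, across the eye's way; it swings only inwards and up (to 1.5 rad), never outwards, and falls back by its weight once the eye's near face is about 24 mm in from the peg's tip. A clear tug against it is a pull of 10 to 15 N
- buffer (a joint): black sprung sleeve, 29 mm diameter, round the peg; the eye presses it inwards. 0 m relaxed, 0.021 m at its hard stop. Pushes back 0.45 N per mm: about 8 N at 0.017 m where the flap drops, 10 N at the stop; friction on the peg adds 1-3 N. With the eye trapped behind the fallen flap it reads about 0.003 m
- paint_tin: bystander: small paint tin, 77 mm across, 76 mm high, origin at the centre of its underside
- combination_pliers: bystander: combination pliers lying flat, 191 x 54 x 12 mm, origin under their middle, x along them
- marker_pen: bystander: marker pen lying flat, 137 x 16 x 20 mm, origin under its middle, x along it
Things that resemble listed ones, but are neither listed nor needed, are in the scene too. Leave any yellow look-alike of the spanner alone.

How it is judged:
By the outcome, as a careful person would: the job done as asked, in the order asked, and still so for the second after the job is handed in, with the robot touching nothing.
It also fails if it takes over 72 s, if anything falls off the work surface, if the arm or the gripper's body presses on something with over 40 N, if the wrist force passes 120 N, or if a joint passes its speed limit or range.

## Working session

There is one attempt and no reset: what is moved stays moved. The work goes in short steps, Python scripts to look and compute and a tool call to move; the robot and the scene stay as the last step left them, time stands still between calls to the robot, and variables do not carry over. Pictures are saved under pics/ and viewed, at most 10 in all, crops included, and the job is handed in when it is done.

Besides the shell and the picture viewer there is one more tool, called after "Request:" as name(argument=value, ...) on one line, values as JSON. apply_moves: Moves the arm, as the interface text tells. Its arguments: {"type":"object","properties":{"targets":{"type":"array","items":{"type":"object","properties":{"travel":{"type":"array","items":{"type":"number"}},"roll":{"type":"number"},"jaw":{"type":"number"}}}}},"required":["targets"]}

```bash
mkdir -p pics && ls && cat > h.py <<'E'
import numpy as np,cv2
from plant import ctrl
def save(n,im): cv2.imwrite('pics/'+n+'.png',im[:,:,::-1])
def ray(cam,u,v):
    c=ctrl.calibration(cam);K=np.array(c["K"]);E=np.array(c["extrinsics"])
    d=E[:3,:3]@np.linalg.solve(K,[u,v,1.]);return E[:3,3],d
def plane(cam,u,v,z):
    o,d=ray(cam,u,v);return o+d*(z-o[2])/d[2]
def proj(cam,p):
    c=ctrl.calibration(cam);K=np.array(c["K"]);E=np.linalg.inv(np.array(c["extrinsics"]))
    q=K@(E[:3,:3]@p+E[:3,3]);return q[:2]/q[2]
E
python3 - <<'E'
from h import *
o=ctrl.get_obs();print(o)
s=ctrl.snapshot("scene");t=ctrl.snapshot("top");save("s0",s);save("t0",t)
both=np.vstack([s,t]);
for c in("scene","top"):
    k=ctrl.calibration(c);print(c,np.round(k["K"],1).tolist(),np.round(k["extrinsics"],3).tolist())
k=ctrl.calibration("wrist");print({a:np.round(b,3).tolist() if not isinstance(b,str) else b for a,b in k.items()})
E
```

```text
pics
{'clock': 0.0, 'joint_pos': array([ 9.07637033e+01,  2.05912186e+01,  6.30845903e-01, -1.89722378e-02,
       -7.01365331e+01, -1.65048697e+01]), 'qvel': array([ 0.05134823,  0.03408295, -0.07026818,  0.0291946 ,  0.08034506,
        0.0105222 ]), 'tau': array([ 6.21360687e-04, -5.82716238e+01,  2.93050647e+01,  6.99710146e+00,
        7.03025493e-03, -1.55522353e-04]), 'tool_pos': array([0.18305227, 0.64920636, 0.24760648]), 'orientation': array([ 1.7990202e+02, -1.0433147e-02, -1.5747619e+01]), 'force': array([-0.18782919,  0.55923078,  0.49212606]), 'moment': array([ 0.030248  , -0.03532856,  0.0026937 ]), 'gripper_force': 0.0, 'opening': 0.08753657344934439}
scene [[367.5, 0.0, 256.4], [0.0, 367.5, 192.7], [0.0, 0.0, 1.0]] [[0.569, -0.499, 0.654, -0.027], [-0.823, -0.352, 0.447, -0.626], [0.007, -0.792, -0.61, 0.663], [0.0, 0.0, 0.0, 1.0]]
top [[364.5, 0.0, 249.9], [0.0, 364.5, 193.5], [0.0, 0.0, 1.0]] [[0.029, -0.987, 0.161, 0.407], [-1.0, -0.029, -0.0, -0.261], [0.005, -0.161, -0.987, 0.977], [0.0, 0.0, 0.0, 1.0]]
{'K': [[297.319, 0.0, 256.345], [0.0, 297.319, 192.774], [0.0, 0.0, 1.0]], 'hand_eye': [[-0.002, -0.966, -0.259, 0.069], [1.0, -0.002, -0.0, 0.0], [-0.0, -0.259, 0.966, -0.136], [0.0, 0.0, 0.0, 1.0]]}
```

View pics/s0.png

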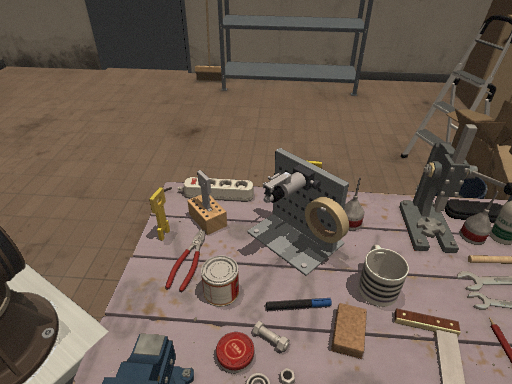

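View pics/t0.png

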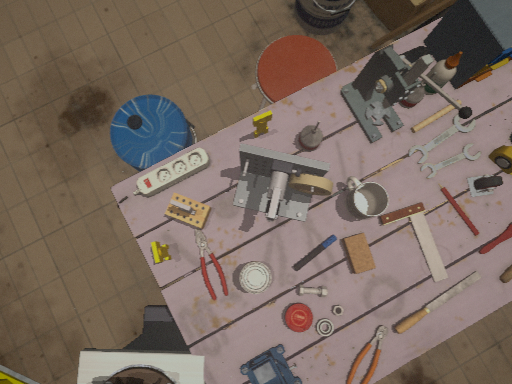

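The scene view shows the spanner in the wooden block at (205,190) and the rack at (300,205), with its peg at (285,185). In the top view the block is at (187,211) and the peg at (277,190). I'll enlarge these areas.

```bash
python3 - <<'E'
from h import *
s=cv2.imread('pics/s0.png');t=cv2.imread('pics/t0.png')
a=cv2.resize(s[140:270,150:360],None,fx=3.8,fy=3.8,interpolation=cv2.INTER_CUBIC)[:,:800]
cv2.imwrite('pics/c1.png',a)
b=cv2.resize(t[130:240,155:340],None,fx=4.3,fy=4.3,interpolation=cv2.INTER_CUBIC)[:,:800]
cv2.imwrite('pics/c2.png',b)
E
```

```text
(no output)
```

View pics/c1.png

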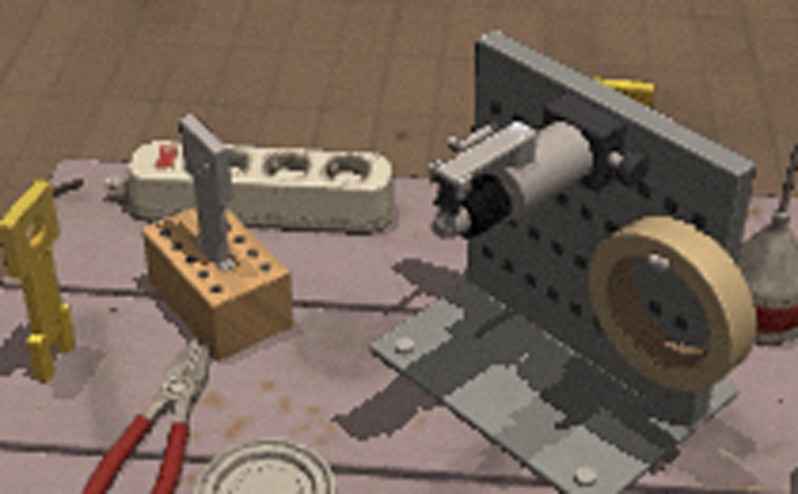

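View pics/c2.png

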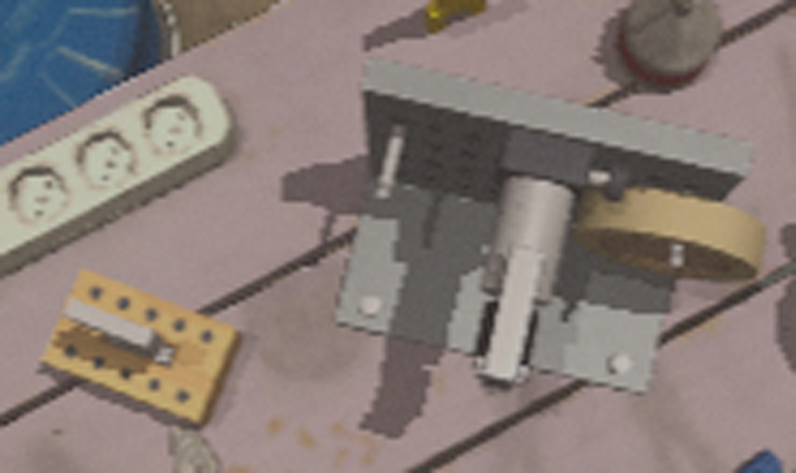

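```bash
python3 - <<'E'
from h import *
T=lambda x,y,z:plane("top",(x+.5)/4.3-.5+155,(y+.5)/4.3-.5+130,z)
S=lambda x,y,z:plane("scene",(x+.5)/3.8-.5+150,(y+.5)/3.8-.5+140,z)
def seg(n,a,b):
    d=b-a;print(n,a.round(4),b.round(4),"mid",((a+b)/2).round(4),"len",round(np.linalg.norm(d),4),"ang",round(np.degrees(np.arctan2(d[1],d[0])),1))
seg("panel top front T",T(364,92,.208),T(747,176,.208))
seg("panel top front S",S(478,42,.208),S(738,178,.208))
seg("bar T",T(524,252,.221),T(505,378,.221))
seg("bar end S",S(432,170,.221),S(465,185,.221))
seg("spanner top T",T(72,308,.148),T(152,345,.148))
seg("spanner top S",S(186,118,.148),S(226,158,.148))
seg("block top front T",T(42,367,.05),T(205,425,.05))
seg("block top right T",T(205,425,.05),T(240,328,.05))
seg("block top back T",T(80,272,.05),T(240,328,.05))
print("tip S",S(450,222,.185))
E
```

```text
panel top front T [ 0.6255 -0.2352  0.208 ] [ 0.5877 -0.429   0.208 ] mid [ 0.6066 -0.3321  0.208 ] len 0.1975 ang -101.0
panel top front S [ 0.622  -0.2362  0.208 ] [ 0.583  -0.4292  0.208 ] mid [ 0.6025 -0.3327  0.208 ] len 0.1969 ang -101.4
bar T [ 0.5432 -0.3166  0.221 ] [ 0.4811 -0.3085  0.221 ] mid [ 0.5122 -0.3126  0.221 ] len 0.0627 ang 172.5
bar end S [ 0.4777 -0.2977  0.221 ] [ 0.4767 -0.3194  0.221 ] mid [ 0.4772 -0.3086  0.221 ] len 0.0217 ang -92.8
spanner top T [ 0.519  -0.0815  0.148 ] [ 0.5004 -0.1252  0.148 ] mid [ 0.5097 -0.1033  0.148 ] len 0.0475 ang -113.0
spanner top S [ 0.516 -0.08   0.148] [ 0.4969 -0.1305  0.148 ] mid [ 0.5065 -0.1053  0.148 ] len 0.054 ang -110.7
block top front T [ 0.4964 -0.0447  0.05  ] [ 0.4649 -0.1429  0.05  ] mid [ 0.4807 -0.0938  0.05  ] len 0.1031 ang -107.8
block top right T [ 0.4649 -0.1429  0.05  ] [ 0.5231 -0.1609  0.05  ] mid [ 0.494  -0.1519  0.05  ] len 0.0609 ang -17.2
block top back T [ 0.5541 -0.0636  0.05  ] [ 0.5231 -0.1609  0.05  ] mid [ 0.5386 -0.1123  0.05  ] len 0.1021 ang -107.7
tip S [ 0.4843282  -0.30603484  0.185     ]
```

The two views agree: the spanner is at about (0.508,-0.104) with yaw -17.8°. The rack yaw is about -11.2° and the peg tip is near (0.475,-0.307,0.185). I'll move above the spanner.

Request:
apply_moves(targets=[{"travel":[36,30,-5],"roll":2,"jaw":80},{"travel":[36,30,0],"roll":0,"jaw":80},{"travel":[36,30,0],"roll":0,"jaw":80},{"travel":[36,30,0],"roll":0,"jaw":80},{"travel":[36,30,0],"roll":0,"jaw":80},{"travel":[36,30,0],"roll":0,"jaw":80},{"travel":[36,30,0],"roll":0,"jaw":80},{"travel":[36,30,0],"roll":0,"jaw":80},{"travel":[36,30,0],"roll":0,"jaw":80}])

```text
clock: 1.0
tool_pos: [0.4113, 0.2928, 0.2536]
orientation: [-180.0, 0.0, -17.7]
force: [1.1, 0.6, -0.3]
opening: 0.0796
gripper_force: 0.0
```

Request:
apply_moves(targets=[{"travel":[22,40,0],"roll":0,"jaw":80},{"travel":[22,40,0],"roll":0,"jaw":80},{"travel":[22,40,0],"roll":0,"jaw":80},{"travel":[22,40,0],"roll":0,"jaw":80},{"travel":[22,40,0],"roll":0,"jaw":80},{"travel":[22,40,0],"roll":0,"jaw":80},{"travel":[21,41,0],"roll":0,"jaw":80},{"travel":[21,41,0],"roll":0,"jaw":80},{"travel":[20,40,0],"roll":0,"jaw":80},{"travel":[0,0,0],"roll":0,"jaw":80}])

```text
clock: 2.0
tool_pos: [0.485, -0.1135, 0.253]
orientation: [179.9, 0.1, -18.0]
force: [-0.7, 1.1, 0.2]
opening: 0.0802
gripper_force: 0.0
```

```bash
cat >> h.py <<'E'
from scipy.spatial.transform import Rotation as Ro
def wpose():
    o=ctrl.get_obs();R=Ro.from_euler('xyz',o['orientation'],degrees=True).as_matrix()
    return R,np.array(o['tool_pos'])
def wray(u,v,pose):
    c=ctrl.calibration("wrist");K=np.array(c["K"]);H=np.array(c["hand_eye"])
    x,y=u-K[0,2],v-K[1,2];r=np.hypot(x,y)+1e-9;t=r/K[0,0]
    d=np.array([np.sin(t)*x/r,np.sin(t)*y/r,np.cos(t)])
    R,p=pose;return R@H[:3,3]+p,R@H[:3,:3]@d
def wplane(u,v,z,pose):
    o,d=wray(u,v,pose);return o+d*(z-o[2])/d[2]
def wplane_x(u,v,q,n,pose):
    o,d=wray(u,v,pose);return o+d*((q-o)@n)/(d@n)
E
python3 - <<'E'
from h import *
import pickle
p=wpose();w=ctrl.snapshot("wrist");save("w1",w);pickle.dump(p,open('p1.pkl','wb'));print(p[1])
E
python3 -c "
import cv2;a=cv2.imread('pics/w1.png');cv2.imwrite('pics/w1b.png',cv2.resize(a,(800,600),interpolation=cv2.INTER_CUBIC))"
```

```text
[ 0.48504063 -0.11346238  0.25296367]
```

View pics/w1b.png

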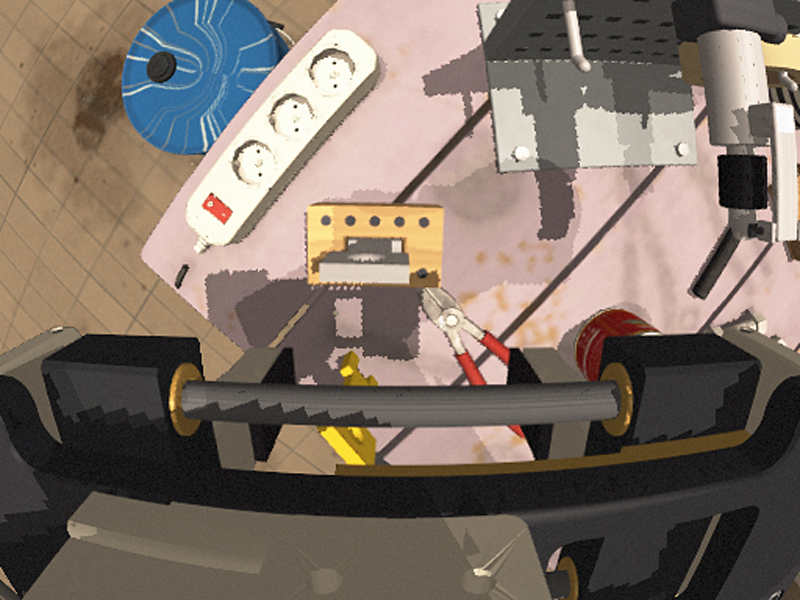

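The wrist view shows the spanner's top face at (319–410, 262–283) and the block below it. The peg and buffer are at (743,180), with the flap near (770,235).

```bash
python3 - <<'E'
from h import *
import pickle
p=pickle.load(open('p1.pkl','rb'))
W=lambda x,y,z:wplane(x*.64,y*.64,z,p)
for a,b,z in (((319,272),(410,273),.148),((319,262),(319,283),.148),((308,284),(441,286),.05),((308,205),(443,206),.05)):
    A,B=W(*a,z),W(*b,z);d=B-A;print(A.round(4),B.round(4),((A+B)/2).round(4),np.linalg.norm(d).round(4),np.degrees(np.arctan2(d[1],d[0])).round(1))
m=(W(319,272,.148)+W(410,273,.148))/2
print("spanner in tool mm",((m-p[1])@p[0]*1000).round(1))
for q in((720,160),(768,155),(722,205),(765,207),(738,230)): print(q,W(*q,.185).round(4))
E
```

```text
[ 0.5178 -0.0787  0.148 ] [ 0.502  -0.1246  0.148 ] [ 0.5099 -0.1016  0.148 ] 0.0486 -109.0
[ 0.5229 -0.0806  0.148 ] [ 0.5121 -0.0766  0.148 ] [ 0.5175 -0.0786  0.148 ] 0.0115 159.6
[ 0.4985 -0.0445  0.05  ] [ 0.4655 -0.1396  0.05  ] [ 0.482 -0.092  0.05 ] 0.1006 -109.1
[ 0.5545 -0.0651  0.05  ] [ 0.5223 -0.1587  0.05  ] [ 0.5384 -0.1119  0.05  ] 0.0989 -109.0
spanner in tool mm [ 20.1 -19.  104.9]
(720, 160) [ 0.5186 -0.2975  0.185 ]
(768, 155) [ 0.5144 -0.3354  0.185 ]
(722, 205) [ 0.4955 -0.2931  0.185 ]
(765, 207) [ 0.4868 -0.3259  0.185 ]
(738, 230) [ 0.4795 -0.3021  0.185 ]
```

Request:
apply_moves(targets=[{"travel":[20,-19,0],"roll":0.7,"jaw":80},{"travel":[0,0,30],"roll":0,"jaw":80},{"travel":[0,0,30],"roll":0,"jaw":80},{"travel":[0,0,30],"roll":0,"jaw":80},{"travel":[0,0,20],"roll":0,"jaw":80},{"travel":[0,0,10],"roll":0,"jaw":80},{"travel":[0,0,0],"roll":0,"jaw":80}])

```text
clock: 2.75
tool_pos: [0.5094, -0.0966, 0.1325]
orientation: [179.9, 0.1, -18.4]
force: [-0.2, 0.5, 0.7]
opening: 0.0802
gripper_force: 0.0
```

```bash
python3 - <<'E'
from h import *
import pickle
p=wpose();w=ctrl.snapshot("wrist");pickle.dump(p,open('p2.pkl','wb'));print(ctrl.get_obs()['tool_pos'],ctrl.get_obs()['orientation'])
save("w2",w);cv2.imwrite('pics/w2b.png',cv2.resize(w[:,:,::-1],(800,600),interpolation=cv2.INTER_CUBIC))
E
```

```text
[ 0.51018415 -0.0967429   0.1336724 ] [ 1.79973922e+02  2.54710595e-02 -1.83879362e+01]
```

View pics/w2b.png

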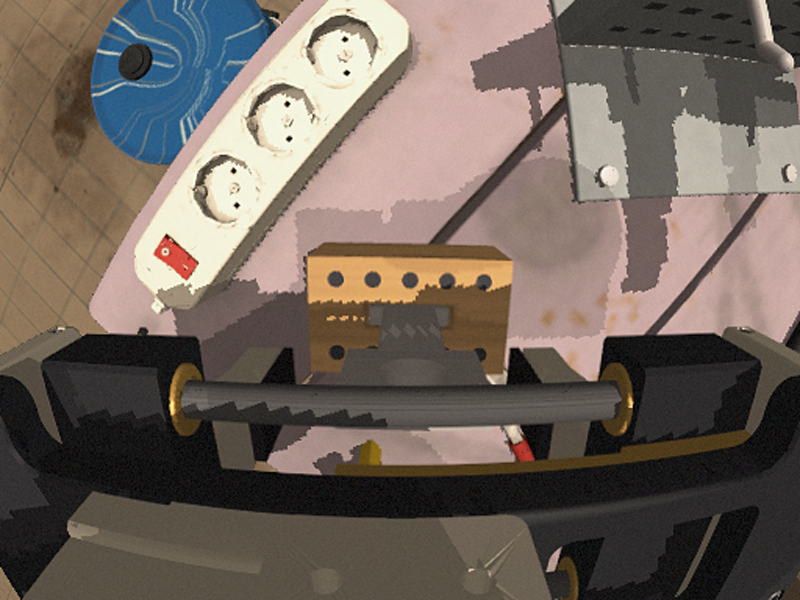

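The spanner head is between the pads, about 5 mm off centre towards tool +y at (415,370). I'll centre on it, close and lift.

Request:
apply_moves(targets=[{"travel":[1,4.5,0],"roll":0,"jaw":80},{"travel":[0,0,0],"roll":0,"jaw":60},{"travel":[0,0,0],"roll":0,"jaw":40},{"travel":[0,0,0],"roll":0,"jaw":40},{"travel":[0,0,0],"roll":0,"jaw":40},{"travel":[0,0,0],"roll":0,"jaw":40}])

```text
clock: 3.4
tool_pos: [0.5097, -0.1018, 0.1337]
orientation: [-180.0, -0.0, -18.4]
force: [0.5, -0.9, 0.6]
opening: 0.0475
gripper_force: 29.9
```

Request:
apply_moves(targets=[{"travel":[0,0,-5],"roll":0,"jaw":40},{"travel":[0,0,-10],"roll":0,"jaw":40},{"travel":[0,0,-15],"roll":0,"jaw":40},{"travel":[0,0,-20],"roll":0,"jaw":40},{"travel":[0,0,-12],"roll":0,"jaw":40},{"travel":[0,0,0],"roll":0,"jaw":40}])

```text
clock: 4.0
tool_pos: [0.5108, -0.1018, 0.1977]
orientation: [-179.9, -0.2, -18.4]
force: [-0.3, -0.1, -1.9]
opening: 0.0478
gripper_force: 29.9
```

Request:
apply_moves(targets=[{"travel":[0,10,0],"roll":0,"jaw":40},{"travel":[-1,25,0],"roll":0,"jaw":40},{"travel":[-1,30,0],"roll":0,"jaw":40},{"travel":[-1,35,0],"roll":0,"jaw":40},{"travel":[-1,35,0],"roll":0,"jaw":40},{"travel":[-1,30,0],"roll":-2,"jaw":40},{"travel":[0,25,0],"roll":-3,"jaw":40},{"travel":[0,15,0],"roll":-2.2,"jaw":40},{"travel":[0,5,0],"roll":0,"jaw":40},{"travel":[0,0,0],"roll":0,"jaw":40}])

```text
clock: 5.0
tool_pos: [0.4403, -0.3007, 0.1946]
orientation: [-180.0, 0.1, -11.4]
force: [0.2, 0.3, -2.0]
opening: 0.0475
gripper_force: 29.9
```

```bash
python3 - <<'E'
from h import *
import pickle
o=ctrl.get_obs();print(o['tool_pos'],o['orientation'],o['force'],o['opening'])
p=wpose();w=ctrl.snapshot("wrist");pickle.dump(p,open('p3.pkl','wb'));save("w3",w)
s=ctrl.snapshot("scene");save("s3",s)
a=cv2.resize(w[90:290,150:400],(800,640),interpolation=cv2.INTER_CUBIC)[:350]
b=cv2.resize(s[150:220,200:420],(800,255),interpolation=cv2.INTER_CUBIC)[:250]
cv2.imwrite('pics/m3.png',np.vstack([a,b])[:,:,::-1])
E
```

```text
[ 0.44029275 -0.30074938  0.19460295] [-1.79984602e+02  9.76622137e-02 -1.13846524e+01] [ 0.19199424  0.26775436 -1.95584645] 0.04753232012252003
```

View pics/m3.png

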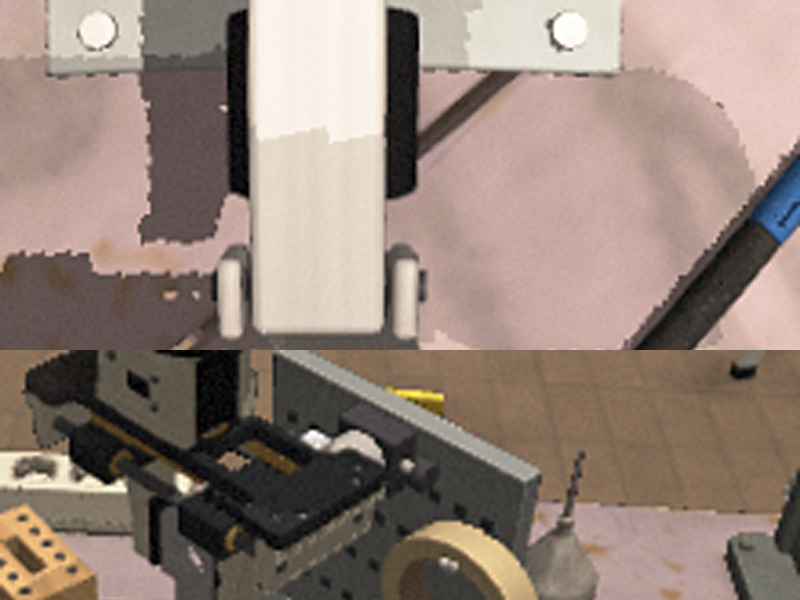

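The bar spans columns 252–385 down to row 330 in the crop. The buffer spans 228–417, and the dark head of the spanner is just in front of the bar end. Next I compute the offset in tool axes.

```bash
python3 - <<'E'
from h import *
import pickle
p=pickle.load(open('p3.pkl','rb'));R,t=p
W=lambda x,y,z:((wplane(150+x/3.2,90+y/3.2,z,p)-t)@R*1000).round(1)
for q in((254,330,.221),(383,330,.221),(248,5,.221),(387,5,.221),(228,150,.185),(417,150,.185),(228,30,.185),(416,30,.185),(213,280,.213),(427,280,.213)):print(q,W(*q))
w=cv2.imread('pics/w3.png');cv2.imwrite('pics/w3c.png',cv2.resize(w[180:290,150:400],None,fx=3.2,fy=3.2,interpolation=cv2.INTER_CUBIC))
E
```

```text
(254, 330, 0.221) [ 39.3 -10.2 -26.5]
(383, 330, 0.221) [ 39.2   5.2 -26.5]
(248, 5, 0.221) [ 77.6 -10.3 -26.5]
(387, 5, 0.221) [ 77.4   5.5 -26.5]
(228, 150, 0.185) [ 58.2 -17.    9.5]
(417, 150, 0.185) [58.1 11.9  9.5]
(228, 30, 0.185) [ 76.7 -16.8   9.5]
(416, 30, 0.185) [76.5 11.6  9.5]
(213, 280, 0.213) [ 43.7 -16.1 -18.5]
(427, 280, 0.213) [ 43.6  11.1 -18.5]
```

View pics/w3c.png

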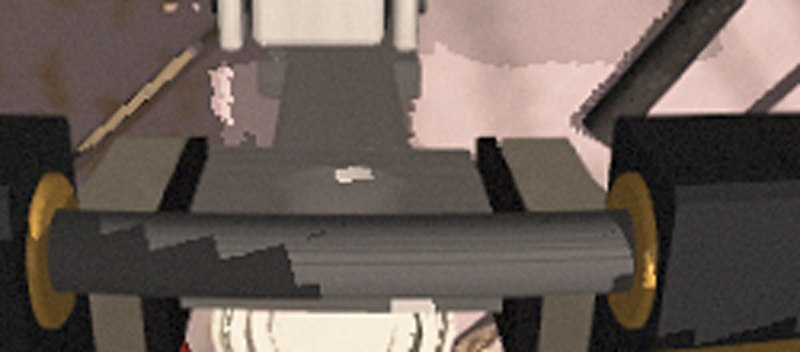

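Request:
apply_moves(targets=[{"travel":[0,-2.8,3],"roll":0,"jaw":40},{"travel":[5,0,0],"roll":0,"jaw":40},{"travel":[8,0,0],"roll":0,"jaw":40},{"travel":[5,0,0],"roll":0,"jaw":40},{"travel":[0,0,0],"roll":0,"jaw":40},{"travel":[0,0,0],"roll":0,"jaw":40}])

```text
clock: 5.7
tool_pos: [0.4595, -0.3009, 0.1924]
orientation: [-180.0, 0.0, -11.2]
force: [0.7, 0.5, -1.9]
opening: 0.0479
gripper_force: 29.9
```

Request:
apply_moves(targets=[{"travel":[4,0,0],"roll":0,"jaw":40},{"travel":[4,0,0],"roll":0,"jaw":40},{"travel":[3,0,0],"roll":0,"jaw":40},{"travel":[0,0,0],"roll":0,"jaw":40}])

```text
clock: 6.1
tool_pos: [0.4706, -0.3033, 0.1925]
orientation: [180.0, -0.0, -11.2]
force: [-0.6, -0.4, -2.7]
opening: 0.0475
gripper_force: 29.9
```

Request:
apply_moves(targets=[{"travel":[2,0,0],"roll":0,"jaw":40},{"travel":[2,0,0],"roll":0,"jaw":40},{"travel":[0,0,0],"roll":0,"jaw":40}])

```text
clock: 6.4
tool_pos: [0.4743, -0.304, 0.1926]
orientation: [180.0, -0.0, -11.2]
force: [-0.8, 0.0, -2.8]
opening: 0.048
gripper_force: 29.9
```

Request:
apply_moves(targets=[{"travel":[2,0,0],"roll":0,"jaw":40},{"travel":[2,0,0],"roll":0,"jaw":40},{"travel":[0,0,0],"roll":0,"jaw":40}])

```text
clock: 6.7
tool_pos: [0.4782, -0.3048, 0.1926]
orientation: [180.0, -0.0, -11.2]
force: [-0.9, -0.6, -1.9]
opening: 0.0478
gripper_force: 29.9
```

Request:
apply_moves(targets=[{"travel":[2,0,0],"roll":0,"jaw":40},{"travel":[2,0,0],"roll":0,"jaw":40},{"travel":[0,0,0],"roll":0,"jaw":40}])

```text
clock: 7.0
tool_pos: [0.4821, -0.3056, 0.1925]
orientation: [180.0, 0.0, -11.2]
force: [-0.2, 0.2, -2.0]
opening: 0.0479
gripper_force: 29.9
```

Request:
apply_moves(targets=[{"travel":[2,0,0],"roll":0,"jaw":40},{"travel":[2,0,0],"roll":0,"jaw":40},{"travel":[2,0,0],"roll":0,"jaw":40},{"travel":[0,0,0],"roll":0,"jaw":40}])

```text
clock: 7.4
tool_pos: [0.488, -0.3067, 0.1925]
orientation: [180.0, 0.0, -11.2]
force: [-0.4, 0.0, -2.8]
opening: 0.0478
gripper_force: 29.9
```

Request:
apply_moves(targets=[{"travel":[2,0,0],"roll":0,"jaw":40},{"travel":[2,0,0],"roll":0,"jaw":40},{"travel":[0,0,0],"roll":0,"jaw":40}])

```text
clock: 7.7
tool_pos: [0.4916, -0.3075, 0.1925]
orientation: [180.0, 0.0, -11.2]
force: [-2.1, 0.6, -1.4]
opening: 0.0479
gripper_force: 29.9
```

Request:
apply_moves(targets=[{"travel":[2,0,0],"roll":0,"jaw":40},{"travel":[2,0,0],"roll":0,"jaw":40},{"travel":[2,0,0],"roll":0,"jaw":40},{"travel":[2,0,0],"roll":0,"jaw":40},{"travel":[0,0,0],"roll":0,"jaw":40}])

```text
clock: 8.2
tool_pos: [0.4992, -0.309, 0.1925]
orientation: [180.0, 0.1, -11.2]
force: [-6.1, 2.1, 0.4]
opening: 0.0477
gripper_force: 29.9
```

Request:
apply_moves(targets=[{"travel":[2,0,0],"roll":0,"jaw":40},{"travel":[2,0,0],"roll":0,"jaw":40},{"travel":[1,0,0],"roll":0,"jaw":40},{"travel":[0,0,0],"roll":0,"jaw":40}])

```text
clock: 8.6
tool_pos: [0.5034, -0.3099, 0.1924]
orientation: [-180.0, 0.1, -11.2]
force: [-7.0, 1.4, 1.7]
opening: 0.0479
gripper_force: 29.9
```

Request:
apply_moves(targets=[{"travel":[1,0,-0.7],"roll":0,"jaw":40},{"travel":[1,0,0],"roll":0,"jaw":40},{"travel":[0,0,0],"roll":0,"jaw":40}])

```text
clock: 8.9
tool_pos: [0.5047, -0.3101, 0.1925]
orientation: [-180.0, 0.2, -11.3]
force: [-7.8, 1.4, -0.8]
opening: 0.0476
gripper_force: 29.9
```

Request:
apply_moves(targets=[{"travel":[1,0,0],"roll":0,"jaw":40},{"travel":[1,0,0],"roll":0,"jaw":40},{"travel":[0,0,0],"roll":0,"jaw":40}])

```text
clock: 9.2
tool_pos: [0.5065, -0.3104, 0.1925]
orientation: [-180.0, 0.3, -11.3]
force: [-8.8, 2.4, -0.2]
opening: 0.0477
gripper_force: 29.9
```

Request:
apply_moves(targets=[{"travel":[1,0,0],"roll":0,"jaw":40},{"travel":[1,0,0],"roll":0,"jaw":40},{"travel":[1,0,0],"roll":0,"jaw":40},{"travel":[0,0,0],"roll":0,"jaw":40},{"travel":[0,0,0],"roll":0,"jaw":40}])

```text
clock: 9.7
tool_pos: [0.5079, -0.3107, 0.1924]
orientation: [-180.0, 0.4, -11.3]
force: [-14.1, 3.6, 3.0]
opening: 0.0475
gripper_force: 29.9
```

The buffer seems to be at its hard stop (14 N), past the point where the flap drops. I'll draw back gently to feel for the catch.

Request:
apply_moves(targets=[{"travel":[-3,0,0],"roll":0,"jaw":40},{"travel":[-3,0,0],"roll":0,"jaw":40},{"travel":[-3,0,0],"roll":0,"jaw":40},{"travel":[-3,0,0],"roll":0,"jaw":40},{"travel":[0,0,0],"roll":0,"jaw":40},{"travel":[0,0,0],"roll":0,"jaw":40}])

```text
clock: 10.3
tool_pos: [0.4984, -0.3088, 0.1925]
orientation: [-180.0, 0.1, -11.3]
force: [-4.9, -0.1, -3.4]
opening: 0.0476
gripper_force: 29.9
```

Request:
apply_moves(targets=[{"travel":[-2,0,0],"roll":0,"jaw":40},{"travel":[-2,0,0],"roll":0,"jaw":40},{"travel":[0,0,0],"roll":0,"jaw":40}])

```text
clock: 10.6
tool_pos: [0.4952, -0.3081, 0.1929]
orientation: [-180.0, 0.0, -11.3]
force: [-3.9, 0.3, -4.9]
opening: 0.0479
gripper_force: 29.9
```

Request:
apply_moves(targets=[{"travel":[-2,0,0.4],"roll":0,"jaw":40},{"travel":[-1,0,0],"roll":0,"jaw":40},{"travel":[0,0,0],"roll":0,"jaw":40}])

```text
clock: 10.9
tool_pos: [0.4928, -0.3076, 0.193]
orientation: [180.0, -0.0, -11.2]
force: [-2.6, 0.4, -4.5]
opening: 0.0476
gripper_force: 29.9
```

Request:
apply_moves(targets=[{"travel":[-1,0,0],"roll":0,"jaw":40},{"travel":[-1,0,0],"roll":0,"jaw":40},{"travel":[0,0,0],"roll":0,"jaw":40}])

```text
clock: 11.2
tool_pos: [0.491, -0.3073, 0.193]
orientation: [180.0, -0.0, -11.2]
force: [-1.4, 1.0, -4.6]
opening: 0.0479
gripper_force: 29.9
```

Request:
apply_moves(targets=[{"travel":[-1,0,0],"roll":0,"jaw":40},{"travel":[-0.5,0,0],"roll":0,"jaw":40},{"travel":[0,0,0],"roll":0,"jaw":40}])

```text
clock: 11.5
tool_pos: [0.4899, -0.307, 0.1931]
orientation: [180.0, -0.1, -11.2]
force: [1.4, 0.4, -5.8]
opening: 0.048
gripper_force: 29.9
```

Request:
apply_moves(targets=[{"travel":[-0.5,0,0],"roll":0,"jaw":40},{"travel":[-0.5,0,0],"roll":0,"jaw":40},{"travel":[0,0,0],"roll":0,"jaw":40}])

```text
clock: 11.8
tool_pos: [0.4898, -0.307, 0.1931]
orientation: [180.0, -0.2, -11.2]
force: [5.5, -2.3, -8.1]
opening: 0.0479
gripper_force: 29.9
```

The flap caught at the predicted depth. Now the tug.

Request:
apply_moves(targets=[{"travel":[-0.6,0,0.6],"roll":0,"jaw":40},{"travel":[-0.5,0,0],"roll":0,"jaw":40},{"travel":[0,0,0],"roll":0,"jaw":40}])

```text
clock: 12.1
tool_pos: [0.4897, -0.307, 0.1931]
orientation: [180.0, -0.3, -11.2]
force: [8.2, -2.0, -6.5]
opening: 0.0482
gripper_force: 29.9
```

Request:
apply_moves(targets=[{"travel":[-0.5,0,0.3],"roll":0,"jaw":40},{"travel":[-0.5,0,0],"roll":0,"jaw":40},{"travel":[0,0,0],"roll":0,"jaw":40},{"travel":[0,0,0],"roll":0,"jaw":40}])

```text
clock: 12.5
tool_pos: [0.4897, -0.307, 0.1931]
orientation: [180.0, -0.4, -11.2]
force: [10.3, -2.5, -6.8]
opening: 0.0475
gripper_force: 29.9
```

Request:
apply_moves(targets=[{"travel":[-0.6,0,0.2],"roll":0,"jaw":40},{"travel":[0,0,0],"roll":0,"jaw":40},{"travel":[0,0,0],"roll":0,"jaw":40},{"travel":[0,0,0],"roll":0,"jaw":40}])

```text
clock: 12.9
tool_pos: [0.4897, -0.307, 0.1931]
orientation: [179.9, -0.5, -11.2]
force: [11.2, -3.4, -8.1]
opening: 0.0482
gripper_force: 29.9
```

Request:
apply_moves(targets=[{"travel":[1.5,0,0],"roll":0,"jaw":40},{"travel":[1.7,0,0],"roll":0,"jaw":40},{"travel":[0,0,0],"roll":0,"jaw":40},{"travel":[0,0,0],"roll":0,"jaw":40}])

```text
clock: 13.3
tool_pos: [0.4897, -0.3071, 0.1926]
orientation: [180.0, -0.1, -11.2]
force: [4.0, 0.2, 2.2]
opening: 0.048
gripper_force: 29.9
```

Request:
apply_moves(targets=[{"travel":[0.8,0,-0.5],"roll":0,"jaw":40},{"travel":[0,0,0],"roll":0,"jaw":40},{"travel":[0,0,0],"roll":0,"jaw":54},{"travel":[0,0,0],"roll":0,"jaw":62},{"travel":[0,0,0],"roll":0,"jaw":74},{"travel":[0,0,0],"roll":0,"jaw":80},{"travel":[0,0,0],"roll":0,"jaw":80}])

```text
clock: 14.0
tool_pos: [0.4893, -0.307, 0.1921]
orientation: [-180.0, 0.0, -11.3]
force: [0.1, -0.2, -0.3]
opening: 0.078
gripper_force: 0.0
```

Request:
apply_moves(targets=[{"travel":[0,0,-5],"roll":0,"jaw":80},{"travel":[0,0,-15],"roll":0,"jaw":80},{"travel":[0,0,-30],"roll":0,"jaw":80},{"travel":[0,0,-30],"roll":0,"jaw":80},{"travel":[-20,0,-20],"roll":0,"jaw":80},{"travel":[-40,0,0],"roll":0,"jaw":80},{"travel":[-40,0,0],"roll":0,"jaw":80},{"travel":[0,0,0],"roll":0,"jaw":80}])

```text
clock: 14.8
tool_pos: [0.3877, -0.2867, 0.2935]
orientation: [-180.0, -0.1, -11.3]
force: [1.7, -0.0, 0.9]
opening: 0.0802
gripper_force: 0.0
```

```bash
python3 - <<'E'
from h import *
w=ctrl.snapshot("wrist");s=ctrl.snapshot("scene");save("w9",w);save("s9",s)
a=cv2.resize(w[60:260,120:400],(560,400),interpolation=cv2.INTER_CUBIC)
b=cv2.resize(s[150:270,220:388],(560,400),interpolation=cv2.INTER_CUBIC)
m=np.zeros((600,800,3),np.uint8);m[:300,:420]=cv2.resize(a,(420,300));m[200:600,240:800]=b
cv2.imwrite('pics/m9.png',m[:,:,::-1])
E
```

```text
(no output)
```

View pics/m9.png

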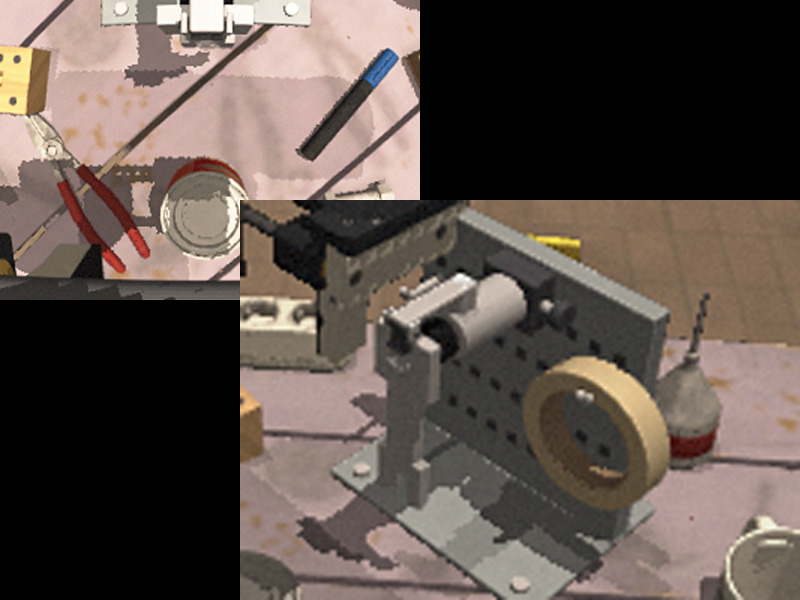

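The scene view shows the spanner hanging on the peg behind the flap (about (410,420) in the composite). The gripper is clear and the bystanders are where they were.

Request:
apply_moves(targets=[{"travel":[0,0,-10],"roll":0,"jaw":80},{"travel":[0,0,0],"roll":0,"jaw":80},{"travel":[0,0,0],"roll":0,"jaw":80},{"travel":[0,0,0],"roll":0,"jaw":80},{"travel":[0,0,0],"roll":0,"jaw":80}])

```text
clock: 15.4
tool_pos: [0.3916, -0.2875, 0.3018]
orientation: [-180.0, 0.1, -11.2]
force: [-0.1, -0.7, -1.0]
opening: 0.0803
gripper_force: 0.0
```

```bash
python3 -c "
from plant import ctrl
print(ctrl.close_job())"
```

```text
the job is handed in; nothing more can be done
None
```

The spanner is hanging on the keeper peg behind the dropped flap, which held a tug of about 12 N; the gripper is clear, and I handed the job in at about 15 s.

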